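# Set the wafer feed of the tube welder to its mid catch

## Robot

A 6-joint arm with a two-finger parallel gripper is mounted at the origin on the work surface. World frame = base frame: x ahead of the robot, y to its left, z up, the work surface at z = 0. Lengths are in mm, angles in rad, forces in N, time in s.
With the tool pointing down it reaches from about 225 to 725 mm from the base axis. Payload 3.1 kg.
Tool frame: the origin (TCP) lies at the centre of the arm's flange, where the gripper is bolted on; the fingertips stand 173 mm ahead of it and the grasp point (between the pads) lies 155 mm ahead of it (tcp_to_grasp is the distance from the TCP to the grasp point, in mm); x points along the fingers, y is the direction in which the jaws open and shut, and the axes are right-handed (so a half turn about x gives the same grasp; the last joint's range is limited). The gripper opens to 85 mm and grips with 20 to 120 N. Pads are 22 mm wide; open, the fingers measure 114 mm over their backs; the gripper's body (76 mm by 85 mm) begins 54 mm behind the grasp point. The pads swing forward as they close: fully open they stand 13 mm farther back than shut.
Start: joints at [-1.433, 0.048, 0.099, 1.622, 0, 1.443], TCP at [137.893, -506.561, 404.712] pointing down, gripper open.
Joint ranges: [-2.91, 2.91], [-0.99, 1.94], [-1.21, 1.42], [-2.12, 2.29], [-1.49, 1.47], [-3.14, 3.14]. Speed limits (rad/s): [2.79, 2.79, 3.14, 3.14, 3.14, 3.14].

## Interface

Orientations are given as [roll, pitch, yaw] about the fixed x, y, z axes, in that order (R = Rz(yaw) Ry(pitch) Rx(roll)).
In Python, from bench import observe, camera, get_calibration, sign_off, regions_of, tcp_to_grasp gives the robot as it stands. The module is installed in compiled form; this text tells all that it offers.
- The arm moves only by the shell command python3 -m handwheel 'ROWS' [FORCE]. ROWS is JSON, a list of rows, each a list of 3 entries, a list of its own where there are three numbers: the shift along the world's x, y, z in mm, then the turn about the world's z in degrees, then the opening, from -1 (shut) to 1 (fully open), so that 0 is half open. In form: [[[tx, ty, tz], roll, claw], ...]. A call has 1 to 20 rows; each row is the pose to reach, as a shift and turn from the pose measured when the call began; what a row does not reach only later rows make up. A row lasts 1/8 s, in which the tool goes at most 62.5 mm and 10.7 degrees, less where a joint would pass 70% of its speed; a pose out of reach is approached as far as the arm can. A call with a gripper value outside its range is refused whole. The fingers move at their own pace and stop on an object; FORCE is the grip in N (left out, the last holds). Time passes only in rows, so rows that repeat a pose let the fingers close. It gives the time, the measured TCP pose, the force and the opening at its end, in the units of the state.
- observe(): the state, without advancing time (a new reading comes with each control period).
- camera(name): name is "scene" or "top"; returns the picture (384x512x3 uint8, red, green, blue); there is no depth.
- get_calibration(name): a dict with "fov_y" (degrees; the focal length in pixels is half the picture's height over the tangent of half this angle, whatever the lens; pixels are square), "cx", "cy" (the principal point, pixels), "D" ([k1, k2, p1, p2, k3] as OpenCV has them; the pictures are not rectified), "extrinsics" (4x4, takes a point from world to camera coordinates). Camera axes: x right, y up, looking along -z (the intrinsics and any distortion apply to the point x, -y, -z); pixel columns grow to the right and rows downward; lengths in mm; the calibration is good to about 2 mm. A picture is of the moment at which its call begins. get_calibration takes no time and is no camera call.
- sign_off(): hands the job in, once; it reports no verdict.
Trained networks look in the newest picture that a camera, given by its name, has taken for a name from the list of things; names that differ only in an ending like _2 or _b are one class to them, and where a whole thing is asked for, a point or a joint stands for the part that bears it (a point fixed in the world has none). Each returns a list of dicts, best first, with "score" (0 to 1); they miss things now and then, are a little off and sometimes report something else, mostly with a low value. They report only what shows in the picture. A call takes as long as a camera call.
- regions_of(camera, name): "mask" (384x512 bool, what is visible of it) and "location" ([column, row] in pixels, amid what is visible of it).
The state is a dict: "clock": time; "q": joint angles; "qvel": joint speeds; "joint_torque": joint torques, N m; "tool_pos": TCP position; "ee_rot": TCP orientation; "force": force on the tool from outside, world axes, zero at the start; "torque": the same for the moment, N m; "finger_gap": opening from 0.0 (shut) to 1.0 (fully open).
Only numpy, scipy, OpenCV 4.12 (cv2) and the standard library are available. Lean on these libraries where they do the work, as an engineer would, in place of code of your own. Each camera call takes 0.05 s, during which the arm holds its last target.

## Task

Get the tube welder's wafer feed ready with the fingertips, only pushing: first push the orange stop-pin block on the left of the feed housing fully in, then push the blue feed slide at the front all the way in and let it go, so that it springs back and is caught by the stop pin at its mid position. Move away from the machine and leave everything else lying and standing where it is; nothing is to be picked up.

Things in the scene. Friction and masses are not known exactly. Their poses are not given: they have to be found in the camera images.
- welder: White tube welder, fixed. Origin: centre of its underside; x to its rear, y to its left, z up. Base 260 (x) x 300 (y) mm, flat deck at height 85. On it a grey feed housing, x -50 to +70, y -75 to +75, top at 131 mm; behind, from x = +82, a console up to 158 mm. The deck is free in front of the housing and left of it.
- feed_slide (a joint): Sprung blue slide in the front of the feed housing, in m: 0 = fully out (rest), 0.050 = all the way in (towards the welder's +x). Takes 4 N at 0, 8 N at 0.050, about 2 N more from 0.006 to 0.025 where it rides over the stop pin. With the pin in, pushed beyond 0.026 and released, it is caught at 0.025 (mid position); with the pin out it springs back to 0.
- feed_face (a point): Centre of the slide's upright front face (90 wide, heights 88 to 118 mm, white inlay), the face to push; moves with it. At joint 0: x -110, y 0, z 103 mm in the welder's frame. On the slide's top a green stripe, then a red one nearer the housing: at mid position the red one is just hidden and the green one ends flush with the housing's mouth.
- stop_pin (a joint): Orange stop-pin block in the left side of the feed housing, in m: 0 = fully out, 0.016 = fully in against its stop (still 14 mm proud of the housing), pushed towards the welder's -y. About 3 N of friction; it stays where it is left. Starts nearly out.
- stop_face (a point): Centre of the block's upright outer face (90 mm along the welder's x, heights 90 to 118 mm, white inlay), the face to push; moves with it. At joint 0: x +10, y +105, z 104 mm in the welder's frame.
- vial: small amber glass jar with red cap, 28 mm across, 55 mm tall, loose, standing on the welder's deck on its right side; origin at the centre of its underside; not to be disturbed
- clip: yellow plastic tube clip, 45 x 14 x 18 mm, loose, lying on the welder's deck on its right side; origin at the centre of its underside; not to be disturbed
- spray_bottle: white bottle with blue cap, 68 mm across, 150 mm tall, loose, standing on the table to the left; origin at the centre of its underside; not to be disturbed
- wafer_box: small cardboard box 90 x 60 x 35 mm, loose, on the table to the left; origin at the centre of its underside; not to be disturbed
- balance_weight: steel knobbed weight 50 mm across, 58 mm tall, loose, on the table to the left; origin at the centre of its underside; not to be disturbed
- steel_tray: flat steel tray 130 x 180 x 25 mm, loose, on the table to the right; origin at the centre of its underside; not to be disturbed
- stripper: steel tube stripper (two bars side by side), 170 x 42 x 14 mm, loose, lying in the steel tray; origin at the centre of its underside; not to be disturbed
- beaker: clear plastic beaker 72 mm across, 90 mm tall, loose, on the table to the right; origin at the centre of its underside; not to be disturbed

How it is judged:
By the outcome, as a careful person would: the job done as asked, in the order asked, and still so for the second after the job is handed in, with the robot touching nothing.
It also fails if it takes over 43 s, if anything falls off the work surface, if the arm or the gripper's body presses on something with over 40 N, if the wrist force passes 120 N, or if a joint passes its speed limit or range.

## Working session

There is one attempt and no reset: what is moved stays moved. The work goes in short steps, Python scripts to look and compute and a shell command to move; the robot and the scene stay as the last step left them, time stands still between calls to the robot, and variables do not carry over. Pictures are saved under pics/ and viewed, and the job is handed in when it is done.

```bash
mkdir -p pics
python3 - <<'E'
from bench import *
import cv2
for n in ("scene","top"):
    im=camera(n); cv2.imwrite(f"pics/{n}0.png",cv2.cvtColor(im,cv2.COLOR_RGB2BGR))
    c=get_calibration(n); print(n,c)
print(observe())
E
```

```text
scene {'fov_y': 52.13930432837559, 'cx': 263.19804376155656, 'cy': 190.94561265809165, 'D': array([-0.00920008,  0.        ,  0.        ,  0.        ,  0.        ]), 'extrinsics': array([[-3.61780946e-01,  9.32216320e-01,  9.34232275e-03,
         2.17875033e+02],
       [-6.57957800e-01, -2.62418597e-01,  7.05852686e-01,
         2.70075212e+02],
       [ 6.60458993e-01,  2.49217198e-01,  7.08297047e-01,
        -1.64784771e+03],
       [ 0.00000000e+00,  0.00000000e+00,  0.00000000e+00,
         1.00000000e+00]])}
top {'fov_y': 49.25815308331809, 'cx': 254.46276783744977, 'cy': 190.83712654186672, 'D': array([0.0014765, 0.       , 0.       , 0.       , 0.       ]), 'extrinsics': array([[ 2.09063238e-02, -9.99719260e-01, -1.11501679e-02,
        -2.55962571e+01],
       [ 9.93202322e-01,  1.94901156e-02,  1.14757495e-01,
        -5.21910022e+02],
       [-1.14507960e-01, -1.34735300e-02,  9.93330958e-01,
        -1.24734239e+03],
       [ 0.00000000e+00,  0.00000000e+00,  0.00000000e+00,
         1.00000000e+00]])}
{'clock': 0.1, 'q': array([-1.43280154e+00,  4.86906207e-02,  9.77174243e-02,  1.62198394e+00,
       -2.79969023e-05,  1.44300580e+00]), 'qvel': array([-7.30541689e-05, -7.52468308e-05,  4.65950764e-03, -6.94086481e-04,
       -8.91379030e-04,  7.03704019e-04]), 'joint_torque': array([ 3.51582879e-03, -3.39850760e+01,  3.20936036e+01,  1.57800643e-02,
       -5.53953598e-06, -3.30810099e-07]), 'tool_pos': array([ 137.86311029, -506.38215618,  403.60795802]), 'ee_rot': array([-1.68563093,  1.56863534,  1.72174707]), 'force': array([ 0.601011  ,  0.46182803, -0.52499413]), 'torque': array([-0.02309108,  0.00285078, -0.00673969]), 'finger_gap': 0.9995659805438053}
```

View pics/scene0.png

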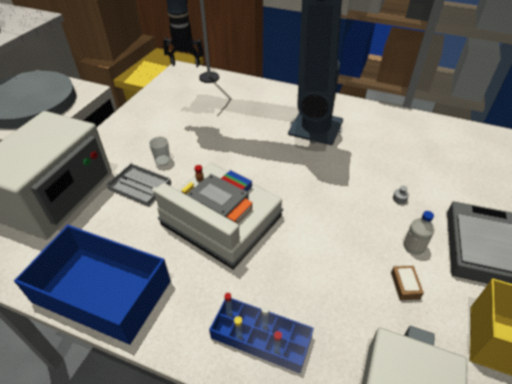

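View pics/top0.png

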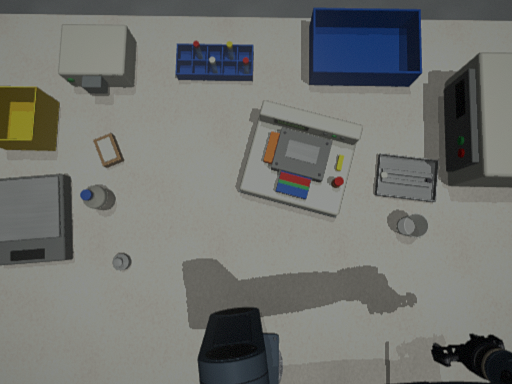

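The scene view shows the welder near (220,215). In the top view it is centred near (300,158), with the blue slide at (293,185) facing the robot and the orange block at (271,148).

Run:
```python
from bench import *
import cv2,numpy as np
out=[]
for n,(x,y,w,h) in (("scene",(145,150,150,120)),("top",(225,90,150,135))):
    im=cv2.cvtColor(camera(n),cv2.COLOR_RGB2BGR)
    cv2.imwrite(f"pics/{n}_z.png",cv2.resize(im[y:y+h,x:x+w],None,fx=5,fy=4.4,interpolation=cv2.INTER_CUBIC) if 0 else cv2.resize(im[y:y+h,x:x+w],None,fx=4,fy=4,interpolation=cv2.INTER_CUBIC))
    for k in ("welder","feed_slide","stop_pin","feed_face","stop_face"):
        r=regions_of(n,k)
        for q in r[:1]: print(n,k,round(q["score"],2),q["location"],q["mask"].sum()); np.save(f"m_{n}_{k}.npy",q["mask"])
```

```text
scene welder 0.78 [221.7, 213.0] 8156
scene feed_slide 0.79 [236.3, 181.2] 303
scene stop_pin 0.79 [238.6, 209.2] 358
scene feed_face 0.56 [238.5, 178.6] 345
scene stop_face 0.79 [238.5, 210.7] 359
top welder 0.64 [270.4, 146.4] 301
top feed_slide 0.96 [293.4, 183.8] 696
top stop_pin 0.87 [271.9, 148.5] 238
top feed_face 0.97 [291.4, 183.9] 764
top stop_face 0.75 [271.7, 146.4] 302
```

View pics/scene_z.png

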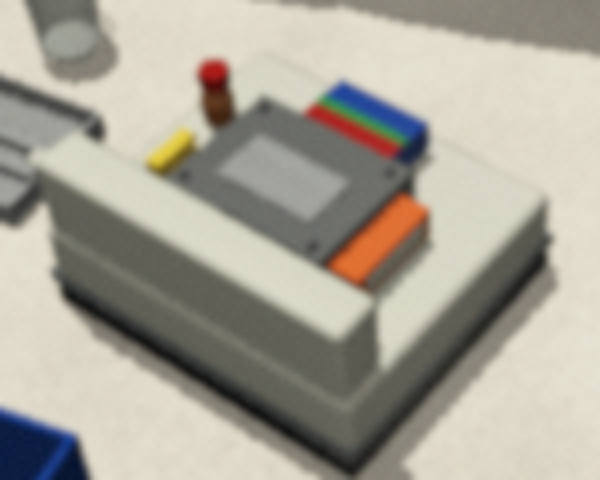

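View pics/top_z.png

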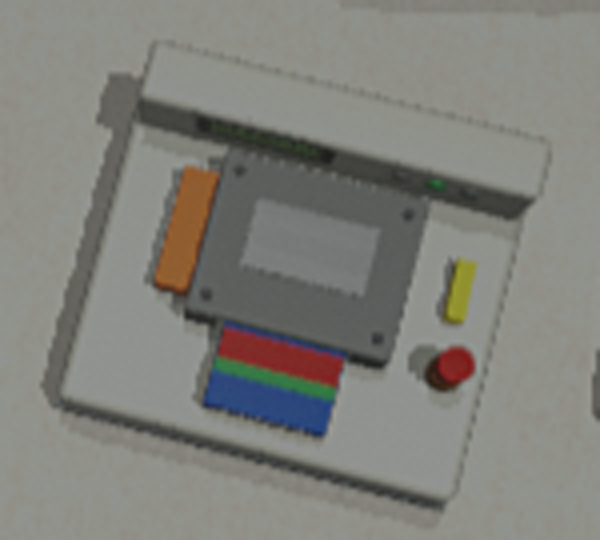

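```bash
cat > h.py <<'E'
from bench import *
import cv2,numpy as np
def proj(n,P):
    c=get_calibration(n);E=c["extrinsics"];f=192/np.tan(np.radians(c["fov_y"]/2))
    F=np.diag([1,-1,-1.])
    R=F@E[:3,:3];t=F@E[:3,3]
    K=np.array([[f,0,c["cx"]],[0,f,c["cy"]],[0,0,1]])
    return cv2.projectPoints(np.asarray(P,float).reshape(-1,1,3),cv2.Rodrigues(R)[0],t,K,c["D"])[0].reshape(-1,2)
def w2W(p,P):
    P=np.atleast_2d(np.asarray(P,float));c,s=np.cos(p[2]),np.sin(p[2])
    return np.c_[p[0]+c*P[:,0]-s*P[:,1],p[1]+s*P[:,0]+c*P[:,1],P[:,2]]
E
python3 - <<'E'
from h import *
from scipy.optimize import least_squares
T={(-130,150,85):(62,402),(-130,-150,85):(447,500),(-50,75,131):(187,312),(-50,-75,131):(385,360),(70,-75,131):(430,197),(70,75,131):(232,153),(82,150,158):(140,95),(82,-150,158):(523,200),(130,150,158):(155,42),(130,-150,158):(550,138)}
S={(-50,75,131):(410,175),(-50,-75,131):(265,100),(70,75,131):(325,262),(70,-75,131):(180,178),(130,150,158):(338,340),(130,-150,158):(38,158),(-130,150,85):(546,198)}
D={}
for n,d,o in(("top",T,(225,90)),("scene",S,(145,150))):
    D[n]=(np.array(list(d)),(np.array(list(d.values()))+.5)/4-.5+o)
def f(p,ns=("top","scene")): return np.concatenate([(proj(n,w2W(p,D[n][0]))-D[n][1]).ravel() for n in ns])
for ns in (("top",),("scene",),("top","scene")):
    r=least_squares(f,[550,-80,-.2],args=(ns,),loss="soft_l1",x_scale=[10,10,.1]); print(ns,r.x.round(3))
print(f(r.x).reshape(-1,2).round(1).tolist())
p=r.x;np.save("p.npy",p)
for n,k,P in (("feed",0,(-110,0,103)),("stop0",0,(10,105,104)),("stop1",0,(10,89,104))): print(n,w2W(p,P).round(1))
# joints from masks: compare edges of block top. Slide front top edge & pin outer top edge
for n,o in(("top",(225,90)),("scene",(145,150))):
    for P in [(-110,45,118),(-110,-45,118),(-35,105,118),(55,105,118)]:
        print(n,P,((proj(n,w2W(p,P))[0]-o+.5)*4-.5).round(0))
E
```

```text
('top',) [ 6.10153e+02 -1.45545e+02 -2.33000e-01]
('scene',) [ 6.09525e+02 -1.41148e+02 -2.58000e-01]
('top', 'scene') [ 6.09833e+02 -1.44081e+02 -2.40000e-01]
[[-2.2, -0.7], [1.7, 1.2], [-1.2, -0.5], [1.0, 0.9], [-0.1, 1.2], [-1.8, -0.9], [-3.1, 0.3], [5.7, 0.8], [-2.5, -2.5], [2.9, 0.0], [1.0, -1.5], [-0.7, -2.2], [-2.9, 1.1], [-5.5, 0.3], [1.0, 1.3], [-4.2, 0.2], [1.5, -1.8]]
feed [[ 503. -118.  103.]]
stop0 [[644.5 -44.5 104. ]]
stop1 [[640.7 -60.  104. ]]
top (-110, 45, 118) [201. 404.]
top (-110, -45, 118) [324. 437.]
top (-35, 105, 118) [146. 282.]
top (55, 105, 118) [178. 163.]
scene (-110, 45, 118) [429. 121.]
scene (-110, -45, 118) [340.  77.]
scene (-35, 105, 118) [434. 209.]
scene (55, 105, 118) [361. 284.]
```

Run:
```python
from h import *
from scipy.optimize import least_squares
T={(-50,75,131):(187,312),(-50,-75,131):(385,360),(70,-75,131):(430,197),(70,75,131):(232,153),(-110,45,118):(204,405),(-110,-45,118):(325,435)}
S={(-50,75,131):(411,175),(-50,-75,131):(265,98),(70,75,131):(325,263),(70,-75,131):(180,178),(-110,45,118):(428,125),(-110,-45,118):(341,81)}
D={}
for n,d,o in(("top",T,(225,90)),("scene",S,(145,150))):
    D[n]=(np.array(list(d)),(np.array(list(d.values()))+.5)/4-.5+o)
def f(p,ns=("top","scene")): return np.concatenate([(proj(n,w2W(p,D[n][0]))-D[n][1]).ravel() for n in ns])
for ns in (("top",),("scene",),("top","scene")):
    r=least_squares(f,[550,-80,-.2],args=(ns,),loss="soft_l1",x_scale=[10,10,.1]); print(ns,r.x.round(3))
    print(f(r.x,ns).reshape(-1,2).round(1).tolist())
p=r.x;np.save("p.npy",p)
for n,P in (("feed",(-110,0,103)),("stop0",(10,105,104)),("stop1",(10,89,104))): print(n,w2W(p,P).round(1))
for n,o in(("top",(225,90)),("scene",(145,150))):
    for P in [(-35,105,118),(55,105,118),(-35,89,118),(55,89,118)]:
        print(n,P,((proj(n,w2W(p,P))[0]-o+.5)*4-.5).round(0))
```

```text
('top',) [ 6.10453e+02 -1.45133e+02 -2.31000e-01]
[[-0.7, -0.5], [1.6, 0.5], [0.1, 0.7], [-1.7, -0.9], [-0.0, -0.1], [0.6, 0.2]]
('scene',) [ 6.11608e+02 -1.38946e+02 -2.20000e-01]
[[2.1, -1.1], [-0.1, -0.8], [-0.8, 1.7], [-4.3, 1.6], [1.1, -0.6], [0.1, -0.4]]
('top', 'scene') [ 6.10348e+02 -1.43304e+02 -2.31000e-01]
[[-1.4, -0.5], [0.9, 0.6], [-0.6, 0.8], [-2.3, -0.9], [-0.7, -0.1], [-0.1, 0.2], [0.9, -1.5], [-0.8, -1.5], [-2.4, 1.0], [-5.4, 0.7], [0.2, -1.0], [-0.5, -0.9]]
feed [[ 503.3 -118.1  103. ]]
stop0 [[644.1 -43.4 104. ]]
stop1 [[640.5 -59.  104. ]]
top (-35, 105, 118) [146. 283.]
top (55, 105, 118) [176. 164.]
top (-35, 89, 118) [167. 288.]
top (55, 89, 118) [198. 169.]
scene (-35, 105, 118) [436. 209.]
scene (55, 105, 118) [363. 284.]
scene (-35, 89, 118) [418. 200.]
scene (55, 89, 118) [345. 275.]
```

Run:
```python
from h import *
from scipy.spatial.transform import Rotation as R
s=observe();M=R.from_euler("xyz",s["ee_rot"]).as_matrix();print(M.round(3))
y=M[:,1];a=np.degrees(np.arctan2(y[1],y[0]));p=np.load("p.npy");w=np.degrees(p[2])
print("tooly",a,"welder",w,"turn for y||x_w",(w-a+90)%180-90,"y||y_w",(w+90-a+90)%180-90)
t=s["tool_pos"]
for k,P in (("pre pin",(10,145,0)),("pin in",(10,100,0)),("pre slide",(-160,0,0)),("front of slide(contact)",(-121,0,0)),("slide in",(-71,0,0))):
    W=w2W(p,P)[0];print(k,W.round(1),(W-t).round(1))
print("x_w",w2W([0,0,p[2]],(1,0,0)),"-y_w",w2W([0,0,p[2]],(0,-1,0)))
```

```text
[[-0.     0.263 -0.965]
 [-0.    -0.965 -0.263]
 [-1.     0.     0.   ]]
tooly -74.76972156248303 welder -13.247706387037846 turn for y||x_w 61.522015175445176 y||y_w -28.477984824554824
pre pin [653.3  -4.5   0. ] [ 515.4  502.1 -404.8]
pin in [643.  -48.3   0. ] [ 505.1  458.3 -404.8]
pre slide [ 454.6 -106.6    0. ] [ 316.7  399.9 -404.8]
front of slide(contact) [ 492.6 -115.6    0. ] [ 354.7  391.  -404.8]
slide in [ 541.2 -127.     0. ] [ 403.4  379.5 -404.8]
x_w [[ 0.97338843 -0.22916143  0.        ]] -y_w [[-0.22916143 -0.97338843  0.        ]]
```

```bash
python3 -m handwheel '[[[40,40,0],5,-1],[[80,80,0],10,-1],[[120,120,0],16,-1],[[160,160,0],22,-1],[[200,200,0],28,-1],[[240,240,0],34,-1],[[280,280,0],40,-1],[[320,320,0],46,-1],[[360,355,0],52,-1],[[400,395,0],58,-1],[[440,435,0],61.5,-1],[[480,470,0],61.5,-1],[[515,502,0],61.5,-1],[[515,502,-40],61.5,-1],[[515,502,-80],61.5,-1],[[515,502,-80],61.5,-1],[[515,502,-80],61.5,-1]]' 60
python3 - <<'E'
from h import *
for n in("scene","top"):cv2.imwrite(f"pics/{n}1.png",cv2.cvtColor(camera(n),cv2.COLOR_RGB2BGR))
E
```

```text
clock: 2.82
tool_pos: [653.1, -4.7, 326.4]
ee_rot: [1.691, 1.569, -0.112]
force: [0.6, 0.6, 0.6]
finger_gap: -0.004
```

Run:
```python
import cv2
a=cv2.imread("pics/scene1.png")[110:280,130:330];b=cv2.imread("pics/top1.png")[90:260,210:410]
import numpy as np
cv2.imwrite("pics/c1.png",cv2.resize(np.hstack([a,b]),None,fx=2,fy=2,interpolation=3))
```

```text
(no output)
```

View pics/c1.png

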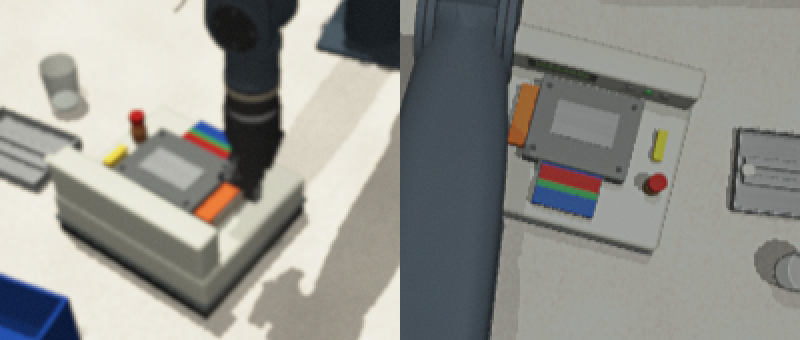

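The gripper is shut and hangs left of the orange block (scene crop at about (250,190)), clear of everything. Next I lower it and approach.

```bash
python3 -m handwheel '[[[0,0,-30],0,-1],[[0,0,-57],0,-1],[[0,0,-57],0,-1],[[-2.3,-9.7,-57],0,-1],[[-4.6,-19.5,-57],0,-1],[[-4.6,-19.5,-57],0,-1]]'
python3 - <<'E'
from h import *
a=camera("scene")[130:250,170:290]
cv2.imwrite("pics/c2.png",cv2.cvtColor(cv2.resize(a,None,fx=4,fy=4,interpolation=3),cv2.COLOR_RGB2BGR))
E
```

```text
clock: 3.68
tool_pos: [649.3, -25.7, 272.8]
ee_rot: [1.651, 1.563, -0.153]
force: [-0.5, -0.7, -0.0]
finger_gap: 0.002
```

View pics/c2.png

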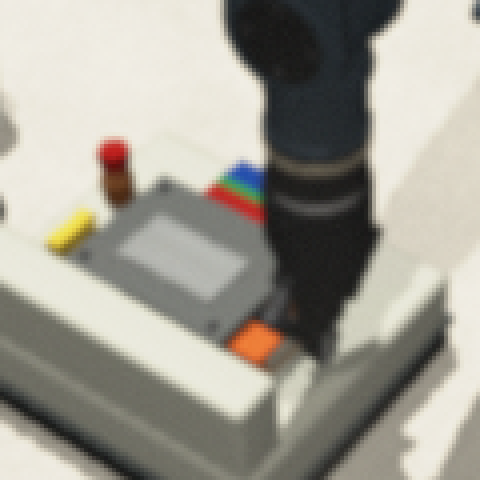

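The tips are at the height of the block's outer face, just outside it. Now I push in small steps.

```bash
python3 -m handwheel '[[[-0.9,-3.9,-3],0,-1],[[-1.8,-7.8,-3],0,-1],[[-2.7,-11.7,-3],0,-1],[[-3.4,-14.6,-3],0,-1],[[-3.4,-14.6,-3],0,-1]]';python3 -c "
from h import *;s=observe();print(s['force'],s['tool_pos'])"
```

```text
clock: 4.35
tool_pos: [645.8, -39.5, 269.3]
ee_rot: [1.879, 1.563, 0.076]
force: [0.2, 2.2, -0.9]
finger_gap: -0.001
[ 0.15067057  2.18696446 -0.91854165] [645.83186439 -39.45200468 269.26348647]
```

```bash
python3 -m handwheel '[[[-0.7,-2.9,0],0,-1],[[-1.4,-5.8,0],0,-1],[[-1.8,-7.8,0],0,-1],[[-1.8,-7.8,0],0,-1]]';python3 -m handwheel '[[[-0.5,-2,0],0,-1],[[-0.5,-2,0],0,-1]]';python3 -m handwheel '[[[-0.5,-2,0],0,-1],[[-0.5,-2,0],0,-1]]'
```

```text
clock: 4.85
tool_pos: [643.9, -47.5, 269.2]
ee_rot: [1.847, 1.564, 0.043]
force: [-0.2, 2.2, -1.3]
finger_gap: -0.001
clock: 5.1
tool_pos: [643.3, -49.8, 269.2]
ee_rot: [1.795, 1.564, -0.009]
force: [0.3, 1.9, -0.8]
finger_gap: -0.001
clock: 5.35
tool_pos: [643.0, -51.0, 269.3]
ee_rot: [2.135, 1.563, 0.331]
force: [1.4, 4.8, -0.7]
finger_gap: 0.002
```

```bash
python3 -m handwheel '[[[-0.5,-2,0],0,-1],[[-0.5,-2,0],0,-1]]';python3 -m handwheel '[[[-0.5,-2,0],0,-1],[[-0.5,-2,0],0,-1]]';python3 -m handwheel '[[[-0.5,-2,0],0,-1],[[-0.7,-3,0],0,-1]]'
```

```text
clock: 5.6
tool_pos: [642.8, -51.7, 269.3]
ee_rot: [2.449, 1.56, 0.647]
force: [1.8, 7.4, -1.1]
finger_gap: -0.001
clock: 5.85
tool_pos: [642.6, -52.3, 269.4]
ee_rot: [2.619, 1.556, 0.818]
force: [0.7, 6.3, -0.6]
finger_gap: 0.002
clock: 6.1
tool_pos: [642.3, -53.4, 269.4]
ee_rot: [2.763, 1.55, 0.963]
force: [1.9, 9.8, -0.6]
finger_gap: 0.0
```

```bash
python3 -m handwheel '[[[-0.9,-4,0],0,-1],[[-1.6,-7,0],0,-1],[[-1.6,-7,0],0,-1]]'
python3 - <<'E'
from h import *
a=camera("scene")[150:250,190:290]
cv2.imwrite("pics/c3.png",cv2.cvtColor(cv2.resize(a,None,fx=5,fy=5,interpolation=3),cv2.COLOR_RGB2BGR))
E
```

```text
clock: 6.48
tool_pos: [641.6, -55.7, 269.6]
ee_rot: [2.899, 1.536, 1.104]
force: [5.1, 16.7, -0.6]
finger_gap: 0.0
```

View pics/c3.png

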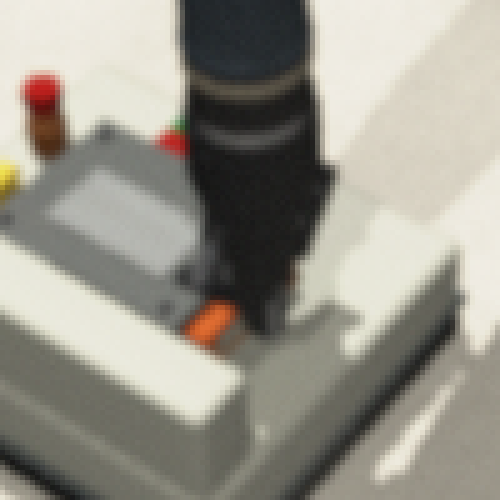

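About 17 N against the stop, so the pin should be in. Next I back off, lift, and check.

```bash
python3 -m handwheel '[[[4.6,20,0],0,-1],[[9.2,40,0],0,-1],[[10,45,40],0,-1],[[10,45,90],0,-1],[[-50,60,110],0,-1],[[-110,60,110],0,-1],[[-170,40,110],-10,-1],[[-200,0,110],-20,-1],[[-215,-40,110],-30,-1],[[-215,-60,110],-40,-1],[[-215,-60,110],-50,-1],[[-215,-60,110],-60,-1],[[-215,-60,110],-70,-1],[[-215,-60,110],-80,-1],[[-215,-60,110],-90,-1],[[-215,-60,110],-90,-1]]'
python3 - <<'E'
from h import *
from scipy.spatial.transform import Rotation as R
s=observe();M=R.from_euler("xyz",s["ee_rot"]).as_matrix();print(M.round(3),s["q"].round(3),s['force'])
a=camera("scene")[150:270,145:295]
cv2.imwrite("pics/c4.png",cv2.cvtColor(cv2.resize(a,None,fx=5,fy=5,interpolation=3),cv2.COLOR_RGB2BGR))
b=camera("top")[90:225,225:375]
cv2.imwrite("pics/c4t.png",cv2.cvtColor(cv2.resize(b,None,fx=4,fy=4,interpolation=3),cv2.COLOR_RGB2BGR))
E
```

```text
clock: 8.52
tool_pos: [426.6, -115.6, 379.8]
ee_rot: [2.856, 1.536, -0.508]
force: [0.8, 0.5, 0.4]
finger_gap: 0.001
[[ 0.031 -0.22  -0.975]
 [-0.017 -0.975  0.22 ]
 [-0.999  0.01  -0.034]] [-0.416 -0.195 -0.18   1.551 -0.003  2.948] [0.84731399 0.54860573 0.356223  ]
```

View pics/c4.png

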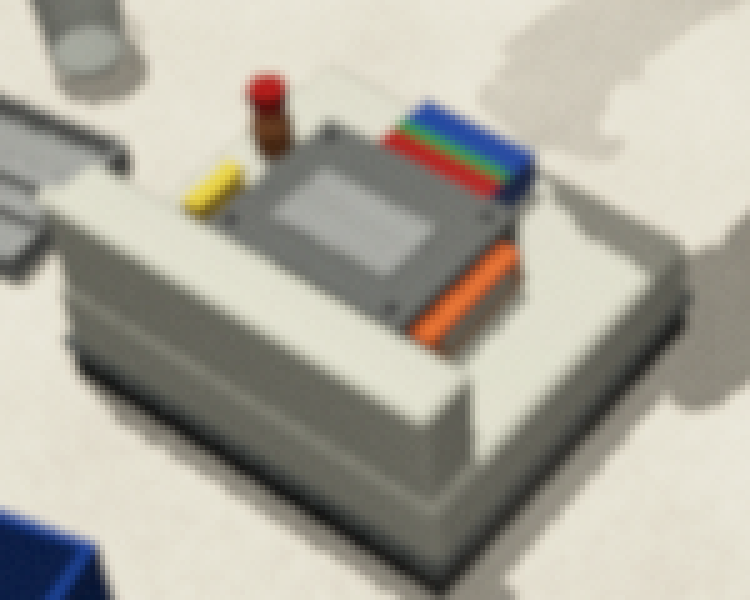

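View pics/c4t.png

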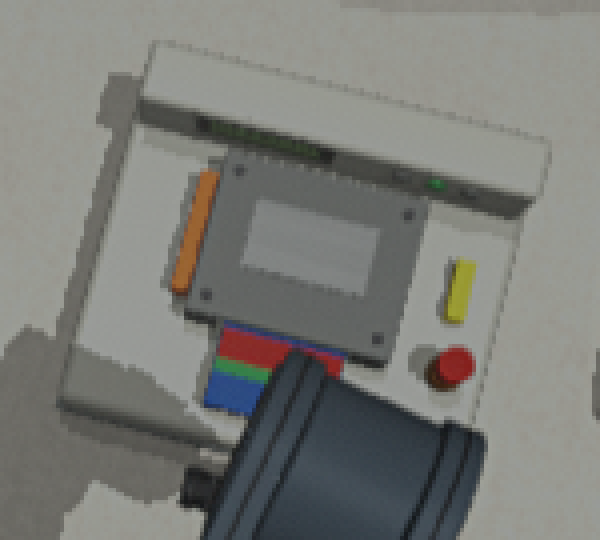

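Both views show the orange block now thin and parallel to the housing. Its top-view edge runs (172,291) to (202,172), close to the predicted fully-in edge (167,288) to (198,169). In the scene view the slide is untouched. Next I lower in front of the slide.

```bash
python3 -m handwheel '[[[22.6,12,-50],0,-1],[[22.6,12,-90],0,-1],[[22.6,12,-110],0,-1],[[22.6,12,-110],0,-1],[[42,7.4,-110],0,-1],[[51.8,5,-110],0,-1],[[51.8,5,-110],0,-1]]'
python3 - <<'E'
from h import *
a=camera("scene")[130:250,170:290]
cv2.imwrite("pics/c5.png",cv2.cvtColor(cv2.resize(a,None,fx=4,fy=4,interpolation=3),cv2.COLOR_RGB2BGR))
E
```

```text
clock: 9.5
tool_pos: [479.2, -110.9, 270.9]
ee_rot: [2.874, 1.534, -0.489]
force: [-0.4, -1.0, 0.2]
finger_gap: -0.004
```

View pics/c5.png

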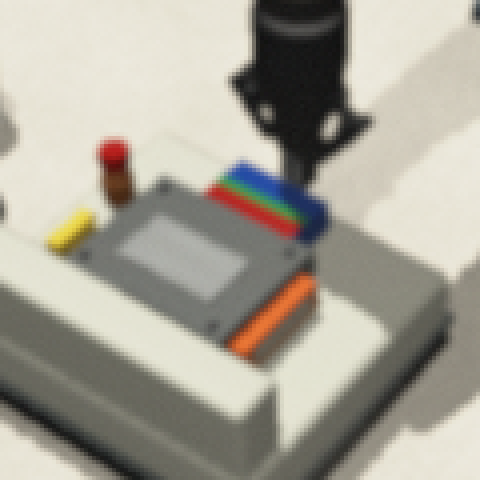

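The fingers are just in front of the slide face, near its middle. Now I push in, stopping short of the end to read the force.

```bash
python3 -m handwheel '[[[4.9,-1.1,0],0,-1],[[9.7,-2.3,0],0,-1],[[14.6,-3.4,0],0,-1],[[19.5,-4.6,0],0,-1],[[24.3,-5.7,0],0,-1],[[29.2,-6.9,0],0,-1],[[34,-8,0],0,-1],[[39,-9.2,0],0,-1],[[43.8,-10.3,0],0,-1],[[48.6,-11.4,0],0,-1],[[53.5,-12.6,0],0,-1],[[58.4,-13.7,0],0,-1],[[63.3,-14.9,0],0,-1],[[66.2,-15.6,0],0,-1],[[66.2,-15.6,0],0,-1]]'
python3 - <<'E'
from h import *
a=camera("scene")[130:250,170:290]
cv2.imwrite("pics/c6.png",cv2.cvtColor(cv2.resize(a,None,fx=4,fy=4,interpolation=3),cv2.COLOR_RGB2BGR))
E
```

```text
clock: 11.42
tool_pos: [539.0, -125.1, 270.5]
ee_rot: [2.452, 1.553, -0.911]
force: [-23.7, 5.0, 17.7]
finger_gap: 0.001
```

View pics/c6.png

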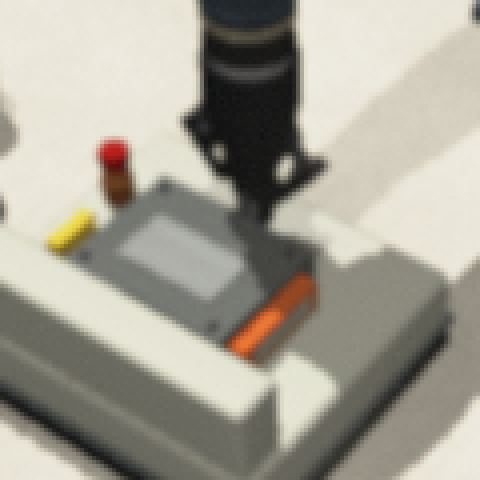

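About 24 N, well over the 8 N spring, and the tip is at the computed fully-in position (541,-127). Now I release straight back and lift away.

```bash
python3 -m handwheel '[[[-9.7,2.3,0],0,-1],[[-24,5.7,0],0,-1],[[-44,10.3,0],0,-1],[[-68,16,0],0,-1],[[-97,23,0],0,-1],[[-117,27,40],0,-1],[[-130,20,90],0,-1],[[-140,-20,120],0,-1],[[-150,-70,130],0,-1],[[-160,-120,130],0,-1],[[-170,-170,130],0,-1],[[-170,-170,130],0,-1],[[-170,-170,130],0,-1]]'
python3 - <<'E'
from h import *
a=camera("scene")[150:270,145:295]
cv2.imwrite("pics/c7.png",cv2.cvtColor(cv2.resize(a,None,fx=5,fy=5,interpolation=3),cv2.COLOR_RGB2BGR))
b=camera("top");cv2.imwrite("pics/top7.png",cv2.cvtColor(b,cv2.COLOR_RGB2BGR))
b=b[90:225,225:375]
cv2.imwrite("pics/c7t.png",cv2.cvtColor(cv2.resize(b,None,fx=4,fy=4,interpolation=3),cv2.COLOR_RGB2BGR))
p=np.load("p.npy")
for n,o,k in(("top",(225,90),4),("scene",(145,150),5)):
    for P in [(-85,45,118),(-85,-45,118),(-35,89,118),(55,89,118)]:
        print(n,P,((proj(n,w2W(p,P))[0]-o+.5)*k-.5).round(0))
E
```

```text
clock: 13.1
tool_pos: [369.0, -295.2, 400.4]
ee_rot: [2.494, 1.553, -0.87]
force: [0.6, 0.2, -0.4]
finger_gap: 0.001
top (-85, 45, 118) [210. 371.]
top (-85, -45, 118) [333. 402.]
top (-35, 89, 118) [167. 288.]
top (55, 89, 118) [198. 169.]
scene (-85, 45, 118) [513. 174.]
scene (-85, -45, 118) [400. 118.]
scene (-35, 89, 118) [523. 251.]
scene (55, 89, 118) [431. 343.]
```

View pics/c7.png

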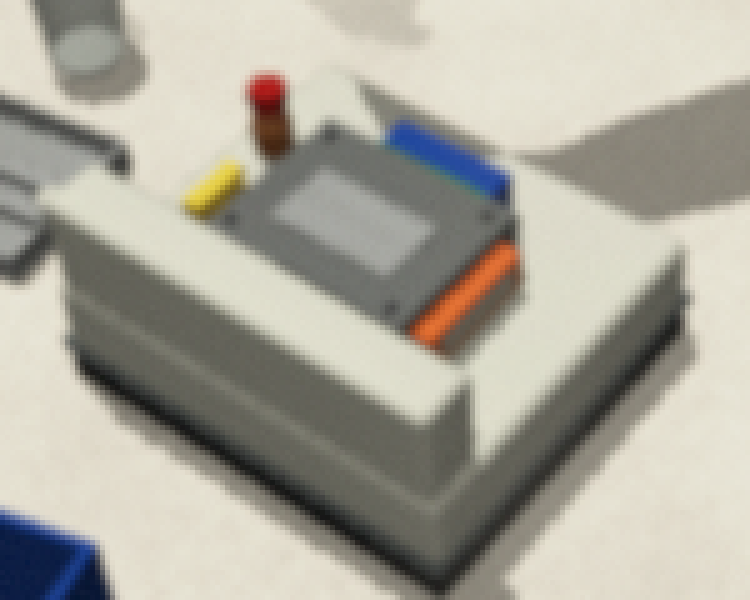

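View pics/c7t.png

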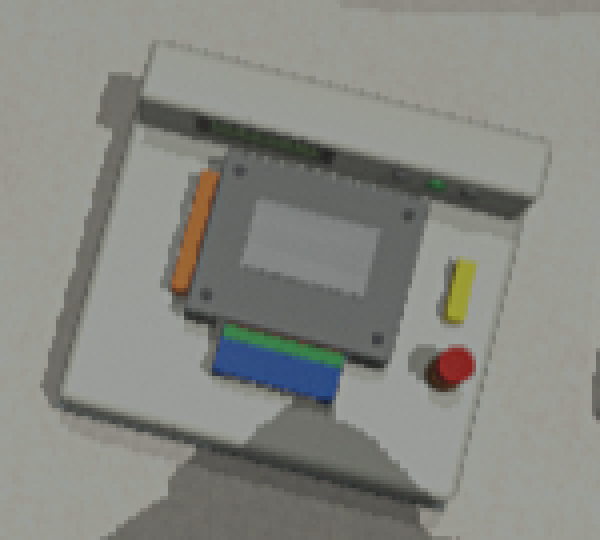

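View pics/top7.png

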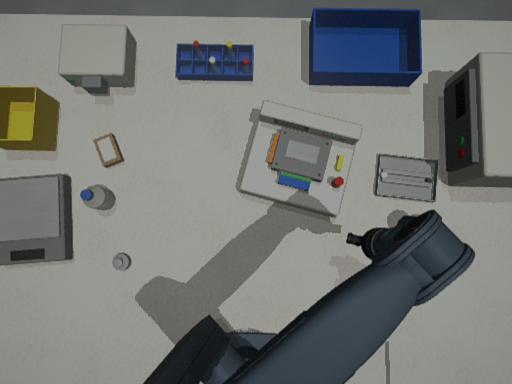

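The slide sits at mid position. Its top-view front edge runs (213,373) to (333,402), against a predicted (210,371) to (333,402), and the red stripe is hidden. The pin block is still fully in, the loose items are where they were, and the arm is clear.

```bash
python3 -c "
from bench import *
print(sign_off())"
```

```text
the job is handed in; nothing more can be done
None
```

The wafer feed is ready: I pushed the orange stop-pin block fully in, then pushed the blue slide all the way in and let it go. It sprang back and was caught at its mid position. The job took about 13 s of the 43 s allowed.

- **Stop pin:** I pushed it until about 17 N built up against its stop. In both pictures afterwards its outer face lies within about 1–3 camera pixels (a few mm) of the predicted fully-in position.
- **Feed slide:** I pushed it until the force reached about 24 N, with the fingertips at the computed end position. The wrist also read about 18 N upward at that moment, most likely friction on the face. After release, its front edge in the top view is within about 1 camera pixel of the predicted mid position. The red stripe is hidden and the green one ends at the housing's mouth.
- **Everything else:** the loose items look unmoved in the last pictures. The arm is clear of the machine, with no force at the wrist.

Two things did not fully agree: the welder position from the two cameras differed by about 6 mm sideways, and the tool tilted by up to 2° while pushing. Neither changed the result.

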